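# Tip the brass fittings off the tray into the tub with the press plunger

### The arm

A 7-joint arm with a two-finger parallel gripper is mounted at the origin on the work surface. World frame = base frame: x ahead of the robot, y to its left, z up, the work surface at z = 0. Lengths are in m, angles in rad, forces in N, time in s.
With the tool pointing down it reaches from about 0.4 to 0.85 m from the base axis. Payload 4.5 kg.
Tool frame: the origin (TCP) lies at the very end of the fingers, on their centre line; the grasp point (between the pads) lies 19 mm behind it; z points along the fingers, y is the line along which they close (so a half turn about z gives the same grasp; the last joint's range is limited). The gripper opens to 88 mm and grips with 3 to 60 N. Pads are 18 mm wide; open, the fingers measure 123 mm over their backs; the gripper's body (75 mm by 187 mm) begins 45 mm behind the grasp point.
Start: joints at [-1.24, 0.689, -0.195, 1.565, 0.157, 0.902, -0.215], TCP at [0.183, 0.598, 0.208] pointing down, gripper open.
Joint ranges: [-3.01, 3.01], [-0.46, 2.08], [-1.47, 1.51], [0.13, 2.56], [-1, 4.14], [0.04, 2.09], [-2.66, 2.66]. Speed limits (rad/s): [2.57, 2.57, 3.14, 3.14, 3.14, 3.14, 3.14].

### API

Orientations are given as a unit quaternion [x, y, z, w].
In Python, from plant import r, cams, search_frame, spot_point gives the robot as it stands.
- The arm moves only by the tool move_arm, never from a script. Its argument "series" is a list that holds one entry, the list of rows, each a list of 4 numbers: the shift along the tool's x, y, z in units of 30 mm (1.0 is 30 mm), then the turn about the tool's z in units of 6 degrees (1.0 is 6 degrees). A call has 1 to 20 rows; each row is the pose to reach, as a shift and turn from the pose commanded when the call began, along the tool's axes at that moment; what a row does not reach only later rows make up. A row lasts 1/10 s, in which the tool goes at most 50 mm and 8.59 degrees, less where a joint would pass 70% of its speed; a pose out of reach is approached as far as the arm can. A call with a gripper value outside its range is refused whole. "jaw" is the opening, from 0 (shut) to 1 (fully open), set as the call begins (left out, the last holds). The fingers move at their own pace and stop on an object; "grip_force" is the grip in N (left out, the last holds). Time passes only in rows, so rows that repeat a pose let the fingers close. It gives the time, the measured TCP pose, the force, the opening and the grip force at its end, in the units of the state.
- r.observe(): the state, without advancing time (a new reading comes with each control period).
- cams.get_image(name): name is "scene" or "top" or "wrist"; returns a dict with "frame" (384x512x3 uint8, red, green, blue), "z_map" (384x512 float32, m along the optical axis (not along the pixel's ray), 0 where there is no reading), "fx", "fy", "cx", "cy" (pixels), "view" (4x4, takes a point from world to camera coordinates). Camera axes: x right, y down, z forward; pixel columns grow to the right and rows downward; lengths in m; the calibration is good to about 2 mm. A picture is of the moment at which its call begins.
- r.close_job(): hands the job in; it is judged then, once.
Trained networks look in a picture, given as the dict that the camera call returned (one of the last four; its "shot" number tells which), for a name from the list of things; names that differ only in an ending like _2 or _b are one class to them, and where a whole thing is asked for, a point or a joint stands for the part that bears it (a point fixed in the world has none). Each returns a list of dicts, best first, with "score" (0 to 1); they miss things now and then, are a little off and sometimes report something else, mostly with a low value. They report only what shows in the picture. A call takes as long as a camera call.
- search_frame(target, picture): "rect" ([left, top, right, bottom] in pixels, round what is visible of it).
- spot_point(target, picture): "location" ([column, row] in pixels: a listed point, or the origin of a listed thing).
The state is a dict: "time_s": time; "q": joint angles; "qd": joint speeds; "effort": joint torques, N m; "tcp_pos": TCP position; "eef_rot": TCP orientation; "wrist_force": force on the tool from outside, world axes, zero at the start; "wrist_torque": the same for the moment, N m; "gripper_width": finger opening in m; "gripper_force": force on a finger pad.
Only numpy, scipy, OpenCV 4.12 (cv2) and the standard library are available. Lean on these libraries where they do the work, as an engineer would, in place of code of your own. Each camera call takes 0.05 s, during which the arm holds its last target. There are 200 camera calls.

### The job

Empty the tray of brass fittings: bring the grey tub up against the foot of the stand, square and centred under the tray's lip, then press the mushroom-headed plunger beside the tray all the way down and keep it down until every fitting has slid into the tub, and let it come back up. Work the tray by the plunger only, not by touching the tray, leave the filled tub where it is, and do not disturb the other things on the bench.

Things in the scene. Friction and masses are not known exactly. Their poses are not given: they have to be found in the camera images.
- stand: Fixed white stand, origin on the bench under its middle. Foot 160 (x) x 120 mm (y -80 to +40), 20 high. The tray's lip looks to its -y. Cheek plates (outer faces x = +-72) carry the tray; above 94 mm they reach forward to y = -115. On its -x side a grey plunger housing 50 x 50 mm, 164 tall, centred at x = -125, y = -20, on a foot x -160 to -70, 20 high.
- tray: Steel tray on the stand, 120 (x) x 140 mm (y), 25 mm walls on three sides, open at the lip (-y). Origin on its hinge, mid-floor, at stand (0, -100, 118) mm; floor top 2 mm higher. Level at rest: lip at stand y = -125, back at y = +15. Driven by the plunger: tipped 0.9 rad when that is fully down (back about 230 mm high, lip 100 mm).
- plunger_top (a point): Top centre of the white mushroom knob (52 mm across, 16 mm high) of the sprung plunger, which goes straight down. 228 mm above the bench when up, at stand x = -125, y = -20 mm; it moves with the plunger.
- plunger (a joint): Plunger stroke in m: 0 up, 0.045 fully down against its stop. It springs back by itself; it needs about 4 N at first and 10 to 16 N at the bottom.
- dock (a point): Point on the bench where the middle of the tub's underside lies when the tub is home: against the front (-y) edge of the stand's foot plate and centred under the tray's lip. Its axes are those of the stand.
- tub: Open grey plastic tub, square, 164 x 164 mm outside, 70 mm high, walls and floor 4 mm, 0.25 to 0.5 kg, loose. Origin at the centre of its underside, x and y along its sides, z up. It can be pushed, or pinched by a wall from above and dragged. Its rim passes under the cheek arms and the lip.
- fitting0: Loose brass hexagonal fitting on the tray, 24 mm across flats, hexagon 18 mm high with a round neck on top, 26 mm in all. Origin at the centre of its underside, z along its axis.
- fitting1: Loose brass hexagonal fitting on the tray, 24 mm across flats, hexagon 18 mm high with a round neck on top, 26 mm in all. Origin at the centre of its underside, z along its axis.
- fitting2: Loose brass hexagonal fitting on the tray, 24 mm across flats, hexagon 18 mm high with a round neck on top, 26 mm in all. Origin at the centre of its underside, z along its axis.
- fitting3: Loose brass hexagonal fitting on the tray, 24 mm across flats, hexagon 18 mm high with a round neck on top, 26 mm in all. Origin at the centre of its underside, z along its axis.
- reagent: Bystander, to be left alone: closed amber glass bottle, 72 mm across, 150 mm tall. Origin at its middle on the underside.
- jar: Bystander, to be left alone: white plastic jar, 60 mm across, 70 mm tall. Origin at its middle on the underside.
- beaker: Bystander, to be left alone: glass beaker, 70 mm across, 90 mm tall. Origin at its middle on the underside.
- spanner: Bystander, to be left alone: steel spanner lying flat, 170 mm long. Origin near its middle.
- driver: Bystander, to be left alone: screwdriver lying flat, 180 mm long. Origin near its middle.
- tape: Bystander, to be left alone: white ring of sealing tape lying flat, 90 mm across, 20 mm high. Origin at its middle on the underside.
- septa_box: Bystander, to be left alone: small carton, 90 x 70 x 35 mm. Origin at its middle on the underside.

How it is judged:
On the way, in this order (a step that is already met when the one before it is completed fails the run):
1. the tub stands against the foot of the stand, square and centred under the lip, while the plunger is still up (x of tub in the frame of dock between -0.02 and 0.02 m and y of tub in the frame of dock between -0.015 and 0.012 m and height (world z) of tub below 0.01 m and angle between tub's own z axis and vertical below 0.1 rad and (angle between the y axis of tub and the x axis of dock, either way round below 0.15 rad or angle between the y axis of tub and the y axis of dock, either way round below 0.15 rad) and value of joint plunger below 0.01 m), for 0.2 s.
2. the plunger is fully down (within 4 mm of its stop) with all four fittings in the tub (value of joint plunger above 0.041 m and x of fitting0 in the frame of tub between -0.08 and 0.08 m and y of fitting0 in the frame of tub between -0.08 and 0.08 m and z of fitting0 in the frame of tub between -0.01 and 0.065 m and x of fitting1 in the frame of tub between -0.08 and 0.08 m and y of fitting1 in the frame of tub between -0.08 and 0.08 m and z of fitting1 in the frame of tub between -0.01 and 0.065 m and x of fitting2 in the frame of tub between -0.08 and 0.08 m and y of fitting2 in the frame of tub between -0.08 and 0.08 m and z of fitting2 in the frame of tub between -0.01 and 0.065 m and x of fitting3 in the frame of tub between -0.08 and 0.08 m and y of fitting3 in the frame of tub between -0.08 and 0.08 m and z of fitting3 in the frame of tub between -0.01 and 0.065 m), for 0.2 s.
At the end, for the whole second after the job is handed in: All four fittings lie at rest inside the tub below its rim; the tub stands flat on the bench, against the stand's foot (within 20 mm), centred under the lip within 25 mm and square within 0.18 rad; the plunger is back up within 5 mm (x of fitting0 in the frame of tub between -0.08 and 0.08 m and y of fitting0 in the frame of tub between -0.08 and 0.08 m and z of fitting0 in the frame of tub between -0.01 and 0.065 m and x of fitting1 in the frame of tub between -0.08 and 0.08 m and y of fitting1 in the frame of tub between -0.08 and 0.08 m and z of fitting1 in the frame of tub between -0.01 and 0.065 m and x of fitting2 in the frame of tub between -0.08 and 0.08 m and y of fitting2 in the frame of tub between -0.08 and 0.08 m and z of fitting2 in the frame of tub between -0.01 and 0.065 m and x of fitting3 in the frame of tub between -0.08 and 0.08 m and y of fitting3 in the frame of tub between -0.08 and 0.08 m and z of fitting3 in the frame of tub between -0.01 and 0.065 m and x of tub in the frame of dock between -0.025 and 0.025 m and y of tub in the frame of dock between -0.02 and 0.012 m and height (world z) of tub below 0.01 m and angle between tub's own z axis and vertical below 0.1 rad and (angle between the y axis of tub and the x axis of dock, either way round below 0.18 rad or angle between the y axis of tub and the y axis of dock, either way round below 0.18 rad) and value of joint plunger below 0.005 m and linear speed of each of fitting0, fitting1, fitting2, fitting3, tub below 0.03 m/s); the robot touches nothing.
It fails at once if the robot pushes on the tray itself (over 3 N) (contact force between tray and the arm above 3 N or contact force between tray and the fingers above 3 N).
It fails at once if another thing on the bench is moved more than 25 mm (distance of any of reagent, jar, beaker, spanner, driver, tape, septa_box from where it was at the start of the episode above 0.025 m).
It also fails if it takes over 53 s, if anything falls off the work surface, if the arm or the gripper's body presses on something with over 40 N, if the wrist force passes 120 N, or if a joint passes its speed limit or range.

## Working session

There is one attempt and no reset: what is moved stays moved. The work goes in short steps, Python scripts to look and compute and a tool call to move; the robot and the scene stay as the last step left them, time stands still between calls to the robot, and variables do not carry over. Pictures are saved under pics/ and viewed, at most 10 in all, crops included, and the job is handed in when it is done.

Besides the shell and the picture viewer there is one more tool, called after ">>>" as name(argument=value, ...), one argument or row to a line, values as JSON. move_arm: Moves the arm, as the interface text tells. Its arguments: {"type":"object","properties":{"series":{"type":"array","items":{"type":"array","items":{"type":"array","items":{"type":"number"}}}},"jaw":{"type":"number"},"grip_force":{"type":"number"}},"required":["series"]}

```bash
mkdir -p pics
cat > h.py <<'E'
import numpy as np, cv2
from plant import r,cams,search_frame,spot_point
def world(p,u,v,d=None):
    if d is None:
        z=p['z_map'][int(v)-1:int(v)+2,int(u)-1:int(u)+2]; z=z[z>0]
        if len(z)==0: return None
        d=np.median(z)
    c=np.array([(u-p['cx'])/p['fx']*d,(v-p['cy'])/p['fy']*d,d,1])
    return (np.linalg.inv(p['view'])@c)[:3]
def cloud(p):
    h,w=p['z_map'].shape; u,v=np.meshgrid(np.arange(w),np.arange(h)); d=p['z_map']
    c=np.stack([(u-p['cx'])/p['fx']*d,(v-p['cy'])/p['fy']*d,d,np.ones_like(d)],-1)
    X=(c@np.linalg.inv(p['view']).T)[...,:3]; X[d<=0]=np.nan
    return X
def onplane(p,u,v,z):
    T=np.linalg.inv(p['view']); o=T[:3,3]
    d=T[:3,:3]@np.array([(u-p['cx'])/p['fx'],(v-p['cy'])/p['fy'],1]); return o+d*(z-o[2])/d[2]
def save(p,n): cv2.imwrite('pics/'+n,p['frame'][...,::-1])
E
python3 - <<'E'
from h import *
np.set_printoptions(precision=3,suppress=True)
o=r.observe(); print(o['time_s'],o['tcp_pos'],o['eef_rot'],o['gripper_width'])
ims=[]
for n in ['scene','top']:
    p=cams.get_image(n); ims.append(p['frame']); print(n, np.linalg.inv(p['view'])[:3,3])
    for t in ['stand','tray','plunger_top','dock','tub','fitting0','reagent','jar','beaker','spanner','driver','tape','septa_box']:
        s=spot_point(t,p)[:4 if t=='fitting0' else 1]
        for q in s:
            u,v=q['location']; print(t,round(q['score'],2),np.round(q['location']),world(p,u,v),'z0',onplane(p,u,v,0)[:2], 'z228',onplane(p,u,v,.228)[:2] if t=='plunger_top' else '')
cv2.imwrite('pics/a.png',np.vstack([ims[0],ims[1]])[...,::-1][:, :]) 
a=np.vstack(ims)[...,::-1]; cv2.imwrite('pics/a.png',cv2.resize(a,(400,600)) if 0 else np.hstack([cv2.resize(i,(400,300)) for i in ims])[...,::-1])
cv2.imwrite('pics/top.png',cv2.resize(ims[1],(800,600))[...,::-1])
E
```

```text
0.0 [0.183 0.597 0.208] [ 0.148  0.989 -0.001 -0.   ] 0.08817181729276555
scene [ 1.411 -0.637  0.926]
stand 0.93 [288. 194.] [0.645 0.041 0.109] z0 [0.543 0.132] z228 
tray 0.67 [272. 181.] [0.562 0.028 0.118] z0 [0.438 0.125] z228 
plunger_top 0.5 [265. 136.] [0.425 0.093 0.226] z0 [0.108 0.329] z228 [0.429 0.091]
dock 0.51 [291. 183.] [0.629 0.063 0.137] z0 [0.494 0.184] z228 
tub 0.8 [211. 236.] [ 0.578 -0.248  0.001] z0 [ 0.576 -0.247] z228 
fitting0 0.59 [290. 182.] [0.625 0.064 0.141] z0 [0.484 0.19 ] z228 
fitting0 0.53 [273. 175.] [0.541 0.049 0.126] z0 [0.404 0.157] z228 
fitting0 0.44 [286. 168.] [0.541 0.108 0.136] z0 [0.39  0.237] z228 
fitting0 0.38 [294. 175.] [0.584 0.114 0.124] z0 [0.456 0.23 ] z228 
reagent 0.87 [350. 200.] [0.752 0.259 0.049] z0 [0.715 0.309] z228 
jar 0.74 [288. 161.] [0.388 0.253 0.029] z0 [0.354 0.282] z228 
beaker 0.74 [335. 172.] [0.552 0.385 0.014] z0 [0.538 0.401] z228 
spanner 0.53 [357. 181.] [0.744 0.288 0.124] z0 [0.641 0.431] z228 
driver 0.48 [305. 244.] [ 0.809 -0.009  0.024] z0 [0.793 0.007] z228 
septa_box 0.66 [120. 245.] [ 0.648 -
[... 408 characters left out ...]
088] z228 
fitting0 0.55 [227. 216.] [0.525 0.059 0.145] z0 [0.549 0.07 ] z228 
fitting0 0.51 [213. 214.] [0.53  0.1   0.147] z0 [0.555 0.115] z228 
fitting0 0.43 [206. 202.] [0.565 0.119 0.146] z0 [0.594 0.137] z228 
reagent 0.97 [160. 160.] [0.7   0.27  0.105] z0 [0.731 0.293] z228 
jar 0.86 [160. 274.] [0.362 0.256 0.072] z0 [0.365 0.271] z228 
beaker 0.67 [127. 225.] [0.504 0.36  0.086] z0 [0.517 0.384] z228 
spanner 0.84 [118. 187.] [0.637 0.42  0.003] z0 [0.638 0.421] z228 
driver 0.66 [253. 153.] [ 0.756 -0.009  0.003] z0 [ 0.757 -0.009] z228 
tape 0.78 [402. 215.] [ 0.557 -0.487  0.   ] z0 [ 0.557 -0.487] z228 
septa_box 0.65 [421. 257.] [ 0.422 -0.524  0.035] z0 [ 0.425 -0.536] z228
```

View pics/top.png

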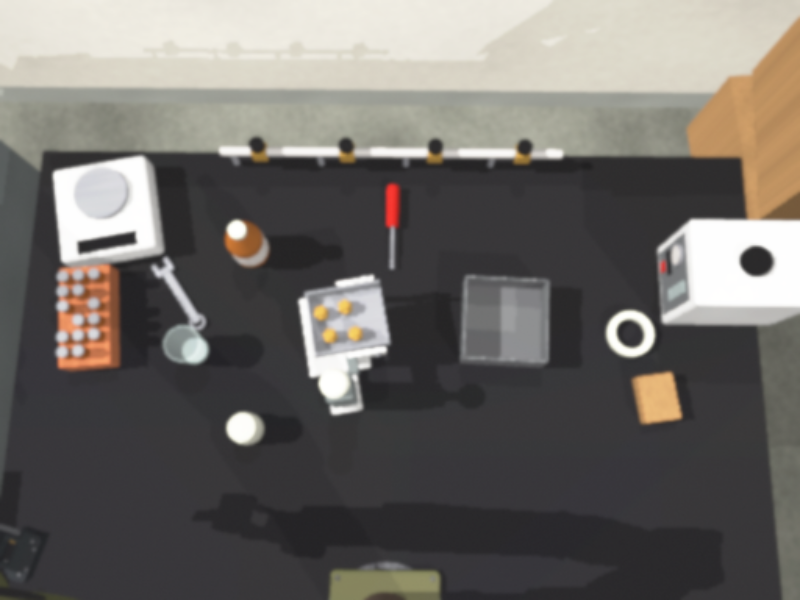

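View pics/a.png

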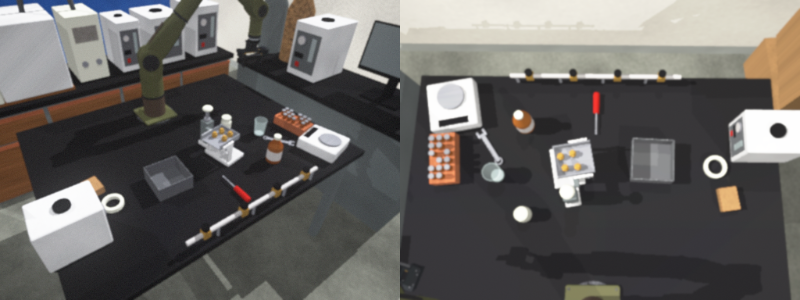

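The top view shows the lip facing world -y (image right) with the stand yawed about +7°. The tub is free at about px (505,320) in the enlarged picture, and the screwdriver lies at (392,225). Next I'll refine the tub and stand poses from depth.

Run:
```python
from h import *
np.set_printoptions(precision=4,suppress=True)
for n in ['top','scene']:
    p=cams.get_image(n); X=cloud(p).reshape(-1,3); X=X[~np.isnan(X[:,0])]
    m=(X[:,2]>.055)&(X[:,2]<.085)&(abs(X[:,0]-.58)<.13)&(abs(X[:,1]+.235)<.12)
    P=X[m]; (c,s,a)=cv2.minAreaRect((P[:,:2]*1000).astype(np.float32)); print(n,'tub',c,s,a,len(P),np.percentile(P[:,2],[5,50,95]))
    m=(X[:,2]>.112)&(X[:,2]<.128)&(abs(X[:,0]-.56)<.1)&(abs(X[:,1]-.08)<.12)
    P=X[m]; (c,s,a)=cv2.minAreaRect((P[:,:2]*1000).astype(np.float32)); print('trayfloor',c,s,a,len(P),np.median(P[:,2]))
    m=(X[:,2]>.135)&(X[:,2]<.15)&(abs(X[:,0]-.56)<.1)&(abs(X[:,1]-.08)<.12)
    P=X[m]; (c,s,a)=cv2.minAreaRect((P[:,:2]*1000).astype(np.float32)); print('trayrim',c,s,a,len(P))
    m=(X[:,2]>.215)&(X[:,2]<.24)&(abs(X[:,0]-.43)<.06)&(abs(X[:,1]-.09)<.06)
    P=X[m];(c,s,a)=cv2.minAreaRect((P[:,:2]*1000).astype(np.float32)); print('knob',c,s,P.mean(0),len(P),P[:,2].max())
    m=(X[:,2]>.012)&(X[:,2]<.027)&(abs(X[:,0]-.52)<.2)&(abs(X[:,1]-.1)<.15)
    P=X[m];(c,s,a)=cv2.minAreaRect((P[:,:2]*1000).astype(np.float32)); print('foot',c,s,a,len(P))
```

```text
top tub (576.6238403320312, -229.16995239257812) (164.89256286621094, 165.14939880371094) 87.64643859863281 413 [0.0573 0.0685 0.0745]
trayfloor (548.2284545898438, 71.45512390136719) (178.3480224609375, 138.4866180419922) 10.204389572143555 1502 0.12081362543906038
trayrim (545.4664916992188, 72.29804229736328) (172.5594940185547, 139.56787109375) 11.185522079467773 542
knob (432.0454406738281, 86.00782012939453) (48.84214401245117, 48.26416778564453) [0.4313 0.0855 0.226 ] 285 0.2352432291533395
foot (520.28662109375, 83.7052230834961) (241.49317932128906, 427.1933288574219) 74.16656494140625 568
scene tub (577.8765258789062, -229.82122802734375) (165.54661560058594, 170.6097869873047) 87.39192962646484 518 [0.056  0.0648 0.0714]
trayfloor (551.0889892578125, 70.03643035888672) (177.31707763671875, 145.275146484375) 11.48439884185791 553 0.12084099155218297
trayrim (549.6488037109375, 72.41361999511719) (176.87307739257812, 143.74069213867188) 10.397521018981934 320
knob (438.1900939941406, 83.79447937011719) (47.341434478759766, 46.69409942626953) [0.4408 0.0807 0.2245] 85 0.23068651661147221
foot (528.7850341796875, 110.97257995605469) (174.58985900878906, 423.4297790527344) 75.1331558227539 459
```

>>> move_arm(
  series=[
    [[0,0,-1,0],[0,0,-2,0],[0,0,-3,0],[0,0,-4,0],[0,0,-4.5,0],[0,0,-4.5,0]],
  ],
  jaw=1,
)

```text
time_s: 2.1
tcp_pos: [0.183, 0.5991, 0.346]
eef_rot: [0.148, 0.989, 0.003, 0.0]
wrist_force: [-0.2, 0.1, -0.2]
gripper_width: 0.0881
gripper_force: 0.0
```

>>> move_arm(
  series=[
    [[-1.1,-1.2,0,0],[-2.2,-2.4,0,0],[-3.3,-3.6,0,0],[-4.4,-4.8,0,0],[-5.5,-6.0,0,0],[-6.6,-7.2,0,-0.5],[-7.7,-8.4,0,-1],[-8.8,-9.6,0,-1.5],[-9.9,-10.8,0,-2],[-11,-12,0,-2.4],[-12.1,-13.2,0,-2.4],[-13.2,-14.4,0,-2.4],[-14.3,-15.6,0,-2.4],[-15.4,-16.8,0,-2.4],[-16.2,-18,0,-2.4],[-16.9,-19.2,0,-2.4],[-16.9,-19.2,0,-2.4],[-16.9,-19.2,0,-2.4],[-16.9,-19.2,0,-2.4]],
  ],
)

```text
time_s: 4.0
tcp_pos: [0.4986, -0.0998, 0.3427]
eef_rot: [0.022, 1.0, 0.001, -0.001]
wrist_force: [-0.0, -0.3, 0.0]
gripper_width: 0.088
gripper_force: 0.0
```

Run:
```python
from h import *
np.set_printoptions(precision=4,suppress=True)
p=cams.get_image('wrist'); save(p,'w1.png'); T=np.linalg.inv(p['view']); print(T[:3], p['fx'],p['cx'],p['cy'])
np.savez('w1.npz',**{k:p[k] for k in ['frame','z_map','fx','fy','cx','cy','view']})
for t in ['stand','tray','plunger_top','dock','tub']:
  for q in spot_point(t,p)[:1]:
    u,v=q['location']; print(t,q['score'],q['location'],world(p,u,v))
```

```text
[[ 0.0442  0.9599  0.277   0.4271]
 [ 0.999  -0.0428 -0.0112 -0.0977]
 [ 0.0011  0.2772 -0.9608  0.5196]] 295.1948606312982 257.4470426785449 192.61057967930952
stand 0.95 [383.8, 172.9] [0.5217 0.0733 0.1203]
tray 0.9 [347.4, 205.3] [0.5666 0.0249 0.1207]
plunger_top 0.78 [451.4, 105.6] [0.4336 0.0864 0.2281]
dock 0.48 [310.9, 286.1] [ 0.4728 -0.0856  0.4519]
tub 0.66 [190.6, 199.5] [ 0.5831 -0.2262  0.005 ]
```

View pics/w1.png

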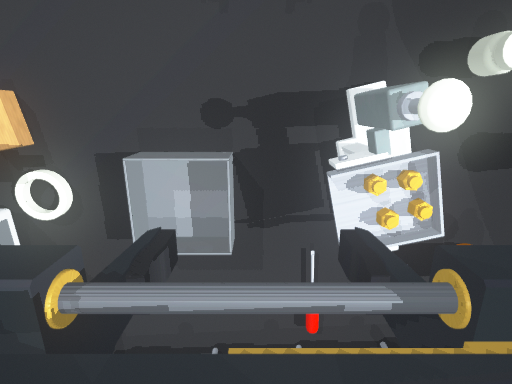

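Run:
```python
from h import *
np.set_printoptions(precision=4,suppress=True)
p=dict(np.load('w1.npz')); X=cloud(p)
def line(P):
    vx,vy,x,y=cv2.fitLine((P[:,:2]).astype(np.float32),cv2.DIST_HUBER,0,1e-3,1e-3).ravel(); return vx,vy,x,y
F=X.reshape(-1,3); F=F[~np.isnan(F[:,0])]
fl=F[(F[:,2]>.115)&(F[:,2]<.124)&(F[:,0]>.47)&(F[:,0]<.64)&(F[:,1]>-.02)&(F[:,1]<.17)]
print(len(fl))
E=[]
for x in np.arange(.50,.63,.006):
    s=fl[abs(fl[:,0]-x)<.003]
    if len(s)>5: E.append([x,np.sort(s[:,1])[1]])
E=np.array(E); print(E.T)
vx,vy,x,y=line(E); print('lip yaw',np.degrees(np.arctan(vy/vx)),x,y)
rm=F[(F[:,2]>.137)&(F[:,2]<.15)&(F[:,0]>.46)&(F[:,0]<.66)&(F[:,1]>-.02)&(F[:,1]<.18)]
import collections
B=[]
for yy in np.arange(0.0,.15,.008):
    s=rm[abs(rm[:,1]-yy)<.004]
    if len(s)>2: B.append([yy,s[:,0].min(),s[:,0].max()])
print(np.array(B).T)
(c,s,a)=cv2.minAreaRect((fl[:,:2]*1000).astype(np.float32)); print(c,s,a)
fo=F[(F[:,2]>.012)&(F[:,2]<.026)&(F[:,0]>.38)&(F[:,0]<.6)&(F[:,1]>-.02)&(F[:,1]<.2)]
(c,s,a)=cv2.minAreaRect((fo[:,:2]*1000).astype(np.float32)); print('foot',c,s,a,len(fo))
B=[]
for x in np.arange(.38,.6,.008):
    q=fo[abs(fo[:,0]-x)<.004]
    if len(q)>2: B.append([x,q[:,1].min(),q[:,1].max(),len(q)])
print(np.array(B).T)
r_=F[(F[:,2]>.06)&(F[:,2]<.078)&(abs(F[:,0]-.577)<.12)&(abs(F[:,1]+.229)<.11)]
print('tub',cv2.minAreaRect((r_[:,:2]*1000).astype(np.float32)),np.percentile(r_[:,2],95))
k=F[(F[:,2]>.222)&(F[:,2]<.235)&(F[:,0]<.5)&(F[:,1]>.03)]; print('knob',cv2.minEnclosingCircle((k[:,:2]*1000).astype(np.float32)),np.median(k[:,2]))
```

```text
5240
[[ 0.5     0.506   0.512   0.518   0.524   0.53    0.536   0.542   0.548
   0.554   0.56    0.566   0.572   0.578   0.584   0.59    0.596   0.602
   0.608   0.614   0.62  ]
 [ 0.0026  0.0019  0.0034 -0.0058 -0.0048 -0.0033 -0.002  -0.0015 -0.
   0.0012  0.0024  0.0032  0.0043  0.0061  0.0069  0.0079  0.0088  0.0098
   0.0113  0.0121  0.0135]]
lip yaw 10.562112 0.5774 0.005495431
[[0.     0.008  0.016  0.024  0.032  0.04   0.048  0.056  0.064  0.072
  0.08   0.088  0.096  0.104  0.112  0.12   0.128  0.136  0.144 ]
 [0.5144 0.5128 0.5117 0.5099 0.5088 0.5068 0.5058 0.5041 0.4601 0.4601
  0.4606 0.498  0.4967 0.4953 0.4937 0.4924 0.4907 0.4958 0.5375]
 [0.519  0.5177 0.5168 0.5146 0.5135 0.5124 0.543  0.5477 0.5897 0.6199
  0.6236 0.6205 0.6191 0.6185 0.6168 0.6154 0.614  0.612  0.6111]]
(544.506103515625, 69.10169982910156) (151.4765167236328, 139.5921173095703) 9.055039405822754
foot (459.9897155761719, 90.37876892089844) (124.85894775390625, 119.51351928710938) 9.294530868530273 1380
[[  0.396    0.404    0.412    0.42     0.428    0.436    0.444    0.452
    0.46     0.468    0.476    0.484    0.492    0.5      0.508    0.516 ]
 [  0.0798   0.0507   0.05     0.052    0.0529   0.0546   0.0563   0.0578
    0.0594   0.0608   0.0617   0.0373   0.0352   0.0361   0.0378   0.1212]
 [  0.1074   0.1075   0.0818   0.0591   0.0603   0.0615   0.0638   0.0642
    0.0721   0.1505   0.1537   0.1544   0.1564   0.1574   0.1583   0.1524]
 [ 47.     154.      64.      33.      29.      28.      29.      28.
   35.      87.     163.     195.     204.     117.     131.      36.    ]]
tub ((577.313720703125, -229.96469116210938), (164.09303283691406, 164.1868133544922), 87.42318725585938) 0.07148504598764008
knob ((433.25384521484375, 84.6556625366211), 24.974559783935547) 0.22662813984603591
```

The stand is at (0.552, 0.128) with yaw 10.5°, so the dock is at (0.581, -0.031). The tub is at (0.577, -0.230), yaw -2.5°. In the wrist view the lip corner is at px (328,170) and the knob at (445,105). I'll pinch the tub's -y wall.

>>> move_arm(
  series=[
    [[-0.7,-1.5,1,0],[-1.4,-3,2,0],[-2.1,-4.5,3,0],[-2.8,-6,4,0],[-2.8,-6.9,5,0],[-2.8,-6.9,6.3,0],[-2.8,-6.9,7.6,0],[-2.8,-6.9,8.6,0],[-2.8,-6.9,9.4,0],[-2.8,-6.9,10,0],[-2.8,-6.9,10.2,0],[-2.8,-6.9,10.2,0]],
  ],
  jaw=1,
)

```text
time_s: 5.5
tcp_pos: [0.5734, -0.3115, 0.0367]
eef_rot: [0.023, 1.0, 0.0, -0.001]
wrist_force: [1.1, -0.3, -0.3]
gripper_width: 0.0878
gripper_force: 0.0
```

>>> move_arm(
  series=[
    [[0,0,0,0],[0,0,0,0],[0,0,0,0],[0,0,0,0],[0,0,0,0],[0,0,0,0],[0,0,0,0],[0,0,0,0],[0,0,0,0],[0,0,0,0]],
  ],
  jaw=0,
  grip_force=30,
)

```text
time_s: 6.5
tcp_pos: [0.5736, -0.312, 0.0373]
eef_rot: [0.023, 1.0, 0.0, -0.0]
wrist_force: [0.1, 0.3, -1.1]
gripper_width: 0.0101
gripper_force: 0.0
```

```bash
cat > tub.py <<'E'
from h import *
np.set_printoptions(precision=4,suppress=True)
o=r.observe(); print(o['time_s'],o['tcp_pos'],o['eef_rot'],o['gripper_width'],o['wrist_force'])
ux=np.array([.9833,.1822]);uy=np.array([-.1822,.9833]);D=np.array([.5814,-.0314])
for n in ['top','scene']:
    p=cams.get_image(n); t=spot_point('tub',p); 
    if t: g=onplane(p,*t[0]['location'],0)[:2]
    print(n,t[0] if t else None, g)
    X=cloud(p).reshape(-1,3); X=X[~np.isnan(X[:,0])]
    P=X[(X[:,2]>.058)&(X[:,2]<.08)&(abs(X[:,:2]-g)<.115).all(1)]
    c,s,a=cv2.minAreaRect((P[:,:2]*1000).astype(np.float32)); d=np.array(c)/1000-D
    print('  rect',c,s,a,'in dock',d@ux,d@uy)
    cv2.imwrite('pics/%s_%d.png'%(n,round(o['time_s']*100)),p['frame'][...,::-1])
E
python3 tub.py
```

```text
6.5 [ 0.5736 -0.312   0.0373] [ 0.0227  0.9997  0.0001 -0.    ] 0.010113706881349799 [ 0.1362  0.3261 -1.0849]
top {'location': [322.0, 204.7], 'score': 0.93} [ 0.5874 -0.2322]
  rect (576.1271362304688, -228.7931365966797) (164.0199737548828, 165.46412658691406) 87.42891693115234 in dock -0.04114983643249515 -0.1931359554367065
scene {'location': [213.5, 234.0], 'score': 0.58} [ 0.5746 -0.235 ]
  rect (577.7600708007812, -237.86715698242188) (178.28480529785156, 169.1337127685547) 87.89114379882812 in dock -0.04119745838378905 -0.20235596036071773
```

>>> move_arm(
  series=[
    [[0,0,0,0],[0,0,0,0],[0,0,0,0],[0,0,0,0]],
  ],
  grip_force=40,
)

```text
time_s: 7.1
tcp_pos: [0.5737, -0.3118, 0.0373]
eef_rot: [0.023, 1.0, 0.0, 0.0]
wrist_force: [0.6, 1.4, 0.3]
gripper_width: 0.0021
gripper_force: 40.0
```

>>> move_arm(
  series=[
    [[0,0.2,0,-0.15],[0,0.5,0,-0.35],[-0.03,0.9,0,-0.6],[-0.07,1.3,0,-0.85],[-0.1,1.7,0,-1.1],[-0.14,2.1,0,-1.35],[-0.18,2.5,0,-1.6],[-0.22,2.9,0,-1.85],[-0.26,3.3,0,-2.05],[-0.3,3.7,0,-2.17],[-0.33,4.1,0,-2.17],[-0.36,4.5,0,-2.17],[-0.4,4.9,0,-2.17],[-0.43,5.2,0,-2.17],[-0.45,5.5,0,-2.17],[-0.45,5.5,0,-2.17]],
  ],
)

```text
time_s: 8.7
tcp_pos: [0.5949, -0.1451, 0.0373]
eef_rot: [-0.092, 0.996, 0.001, 0.0]
wrist_force: [0.3, 2.2, -1.4]
gripper_width: 0.0026
gripper_force: 40.0
```

```bash
python3 tub.py
```

```text
8.7 [ 0.5949 -0.1451  0.0373] [-0.0919  0.9958  0.001   0.    ] 0.0026387398702493485 [ 0.3283  2.2242 -1.4309]
top {'location': [271.6, 204.5], 'score': 0.75} [ 0.5864 -0.0717]
  rect (584.7173461914062, -24.585525512695312) (118.8469009399414, 213.93231201171875) 71.7904052734375 in dock 0.0045035437615966525 0.006096252287292481
scene None [ 0.5864 -0.0717]
  rect (596.3601684570312, -47.816253662109375) (136.3185272216797, 225.588623046875) 15.429450988769531 in dock 0.011719292226562436 -0.018867844918823234
```

>>> move_arm(
  series=[
    [[-0.06,0.2,0,0],[-0.12,0.4,0,0],[-0.18,0.6,0,0],[-0.25,0.8,0,0],[-0.25,0.95,0,0],[-0.25,1.05,0,0],[-0.25,1.12,0,0],[-0.25,1.12,0,0]],
  ],
)

```text
time_s: 9.7
tcp_pos: [0.5958, -0.1128, 0.0374]
eef_rot: [-0.091, 0.996, 0.0, -0.0]
wrist_force: [-0.1, 0.5, -1.3]
gripper_width: 0.0025
gripper_force: 40.0
```

```bash
python3 tub.py
python3 - <<'E'
import cv2,glob,os
f=sorted(glob.glob('pics/top_*.png'),key=os.path.getmtime)[-1]; g=sorted(glob.glob('pics/scene_*.png'),key=os.path.getmtime)[-1]
a=cv2.imread(f)[120:280,170:370]; b=cv2.imread(g)[120:280,170:370]
cv2.imwrite('pics/c1.png',cv2.hconcat([cv2.resize(a,(400,320)),cv2.resize(b,(400,320))]))
E
```

```text
9.7 [ 0.5958 -0.1128  0.0374] [-0.0909  0.9959  0.0003 -0.0001] 0.002492388624821844 [-0.1213  0.45   -1.2992]
top {'location': [261.2, 205.1], 'score': 0.74} [ 0.5841 -0.0386]
  rect (584.5556640625, 3.5868606567382812) (93.25202941894531, 210.37008666992188) 71.10658264160156 in dock 0.009477570484313972 0.03382761809158324
scene {'location': [258.1, 215.1], 'score': 0.97} [ 0.5813 -0.0455]
  rect (590.7339477539062, -37.35272216796875) (164.3822479248047, 181.6531982421875) 15.160194396972656 in dock 0.00809348484741203 -0.007553956988525377
```

View pics/c1.png

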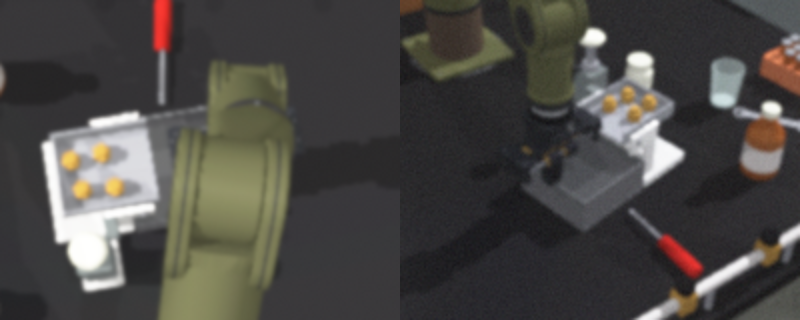

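The crop shows the tub under the lip, lined up with the stand and held by its rear wall. I'll nudge it until it touches the foot.

>>> move_arm(
  series=[
    [[0,0.05,0,0],[0,0.1,0,0],[0,0.15,0,0],[0,0.15,0,0]],
  ],
)

```text
time_s: 10.3
tcp_pos: [0.5954, -0.1095, 0.0375]
eef_rot: [-0.091, 0.996, -0.0, 0.0]
wrist_force: [-0.0, -2.9, -0.9]
gripper_width: 0.0024
gripper_force: 40.0
```

>>> move_arm(
  series=[
    [[0,0.04,0,0],[0,0.08,0,0],[0,0.08,0,0]],
  ],
)

```text
time_s: 10.6
tcp_pos: [0.5954, -0.1095, 0.0379]
eef_rot: [-0.09, 0.996, -0.002, 0.001]
wrist_force: [0.9, -6.6, 0.2]
gripper_width: 0.0024
gripper_force: 40.0
```

>>> move_arm(
  series=[
    [[0,-0.1,0,0],[0,-0.1,0,0],[0,-0.1,0,0],[0,-0.1,0,0],[0,-0.1,0,0],[0,-0.1,0,0],[0,-0.1,0,0],[0,-0.1,-0.8,0],[0,-0.1,-2,0],[0,-0.3,-3.5,0],[0,-0.6,-5,0],[0,-1,-6.5,0],[0,-1,-8,0],[0,-1,-9.4,0],[0,-1,-9.4,0],[0,-1,-9.4,0]],
  ],
  jaw=0.6,
)

```text
time_s: 12.2
tcp_pos: [0.6003, -0.1361, 0.3202]
eef_rot: [-0.091, 0.996, -0.0, 0.001]
wrist_force: [-0.4, -0.1, 0.6]
gripper_width: 0.0531
gripper_force: 0.0
```

```bash
python3 tub.py
python3 - <<'E'
from h import *
p=cams.get_image('wrist'); save(p,'w2.png'); F=cloud(p).reshape(-1,3); F=F[~np.isnan(F[:,0])]
c=np.array([.5814,-.0314]); m=(F[:,2]>.06)&(F[:,2]<.078)&(abs(F[:,:2]-c)<.13).all(1)
P=F[m]; R=np.array([[.9833,.1822],[-.1822,.9833]]); L=(P[:,:2]-c)@R.T
print(L.min(0),L.max(0),cv2.minAreaRect((P[:,:2]*1000).astype(np.float32)))
print(L[L[:,1]<-.07][:,1].mean())
for t in spot_point('plunger_top',p)[:1]: print(t,world(p,*t['location']))
E
```

```text
12.2 [ 0.6003 -0.1361  0.3202] [-0.0907  0.9959 -0.0002  0.0009] 0.053140374050791736 [-0.3713 -0.0547  0.5688]
top {'location': [259.3, 205.9], 'score': 0.62} [ 0.5814 -0.0326]
  rect (570.5997924804688, -30.693504333496094) (146.95228576660156, 190.6754608154297) 80.44654083251953 in dock -0.010491120543518074 0.002662494998931882
scene {'location': [259.5, 214.7], 'score': 0.57} [ 0.5824 -0.0398]
  rect (580.8311767578125, -26.187408447265625) (168.80593872070312, 178.06939697265625) 10.583802223205566 in dock 0.00039041028686519056 0.005229180868530277
[-0.11033387 -0.08234412] [0.08212419 0.1239979 ] ((563.921630859375, -13.288810729980469), (192.0599822998047, 206.73394775390625), 10.743995666503906)
-0.07968631713252852
```

View pics/w2.png

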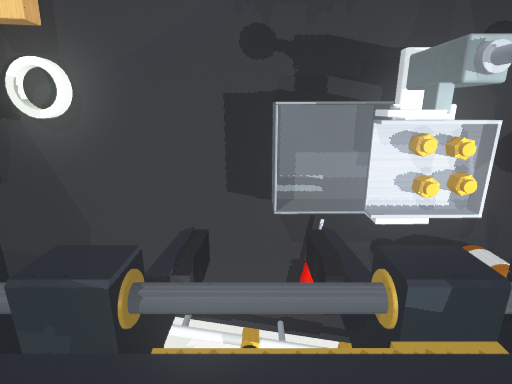

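The wrist view shows the tub home. Its rear edge is 82 mm behind the dock and its side edge 82 mm out, so it is centred and square. Now for the plunger, with the fingers closed.

>>> move_arm(
  series=[
    [[0.5,1.0,0,0],[1.1,2.1,0,0],[1.7,3.3,0,0],[2.3,4.4,0,0],[2.9,5.6,0,0],[3.5,6.7,0,0],[4.0,7.7,0,0],[4.28,8.26,0,0],[4.28,8.26,0.8,0],[4.28,8.26,1.7,0],[4.28,8.26,2.3,0],[4.28,8.26,2.5,0],[4.28,8.26,2.5,0],[4.28,8.26,2.5,0]],
  ],
  jaw=0,
)

```text
time_s: 13.9
tcp_pos: [0.4296, 0.0845, 0.2449]
eef_rot: [-0.091, 0.996, 0.0, 0.0]
wrist_force: [1.3, 0.9, 0.5]
gripper_width: 0.0002
gripper_force: 0.0
```

>>> move_arm(
  series=[
    [[0,0,0.3,0],[0,0,0.55,0],[0,0,0.7,0],[0,0,0.85,0],[0,0,1.0,0],[0,0,1.15,0],[0,0,1.3,0],[0,0,1.45,0],[0,0,1.6,0],[0,0,1.75,0],[0,0,1.9,0],[0,0,2.0,0],[0,0,2.08,0],[0,0,2.12,0],[0,0,2.12,0],[0,0,2.12,0]],
  ],
)

```text
time_s: 15.5
tcp_pos: [0.4292, 0.0845, 0.1812]
eef_rot: [-0.091, 0.996, 0.0, 0.0]
wrist_force: [-1.8, -0.5, 8.2]
gripper_width: 0.0003
gripper_force: 4.0
```

```bash
cat > fit.py <<'E'
from h import *
np.set_printoptions(precision=4,suppress=True)
import sys
ims=[]
for n in ['top','scene']:
    p=cams.get_image(n); ims.append(cv2.resize(p['frame'][120:270,170:370],(400,300)))
    print(n,[(np.round(t['location']),round(t['score'],2),world(p,*t['location'])) for t in spot_point('fitting0',p)[:5]])
    for t in spot_point('plunger_top',p)[:1]: print('pl',t['score'],world(p,*t['location']))
cv2.imwrite('pics/'+sys.argv[1],np.hstack(ims)[...,::-1])
E
python3 fit.py f1.png
```

```text
top [(array([229., 214.]), 0.47, array([0.5263, 0.0525, 0.1558])), (array([224., 196.]), 0.42, array([0.5786, 0.0686, 0.1601])), (array([206., 198.]), 0.38, array([0.5703, 0.1178, 0.1751]))]
scene [(array([292., 168.]), 0.63, array([0.5828, 0.1057, 0.1582])), (array([277., 173.]), 0.59, array([0.5466, 0.0636, 0.1338])), (array([284., 163.]), 0.55, array([0.5444, 0.098 , 0.1646])), (array([288., 179.]), 0.41, array([0.5996, 0.0724, 0.1347]))]
pl 0.41 [0.4404 0.0897 0.2164]
```

View pics/f1.png

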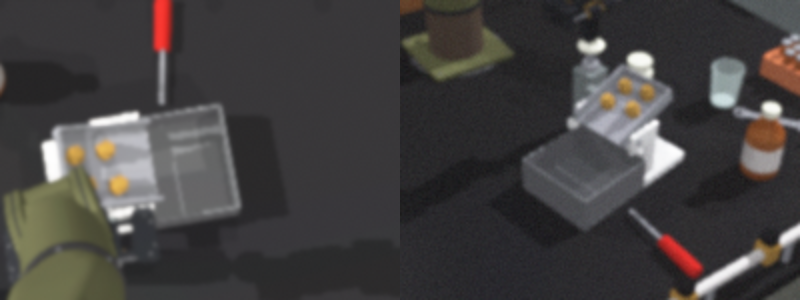

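The tray has tipped only part way and the fittings are still on it. I'll hold and look again.

>>> move_arm(
  series=[
    [[0,0,0.05,0],[0,0,0.05,0],[0,0,0.05,0],[0,0,0.05,0],[0,0,0.05,0],[0,0,0.05,0],[0,0,0.05,0],[0,0,0.05,0]],
  ],
)

```text
time_s: 16.6
tcp_pos: [0.4292, 0.0844, 0.1798]
eef_rot: [-0.091, 0.996, 0.0, 0.0]
wrist_force: [-0.9, -0.7, 8.5]
gripper_width: 0.0005
gripper_force: 4.1
```

```bash
python3 fit.py f2.png;  python3 - <<'E'
from h import *
p=cams.get_image('wrist'); save(p,'w3.png'); 
for t in spot_point('plunger_top',p)[:2]: print(t,world(p,*t['location']))
i=cv2.imread('pics/f2.png'); w=cv2.imread('pics/w3.png'); cv2.imwrite('pics/f2w.png',np.vstack([i,cv2.resize(w,(400,300)).repeat(1,1) if 0 else np.hstack([cv2.resize(w,(400,300)),np.zeros((300,400,3),np.uint8)])]))
E
```

```text
top [(array([116., 190.]), 0.72, array([0.6271, 0.4239, 0.0081])), (array([208., 193.]), 0.6, array([0.5849, 0.1131, 0.1681])), (array([229., 214.]), 0.45, array([0.5292, 0.0533, 0.1537])), (array([220., 193.]), 0.41, array([0.5877, 0.0786, 0.1569]))]
scene [(array([289., 180.]), 0.62, array([0.6054, 0.0721, 0.1338])), (array([291., 169.]), 0.6, array([0.5774, 0.1064, 0.1503])), (array([274., 176.]), 0.59, array([0.5489, 0.0463, 0.1264])), (array([283., 165.]), 0.47, array([0.5446, 0.0897, 0.1588])), (array([303., 243.]), 0.4, array([ 0.7998, -0.0123,  0.0179]))]
pl 0.46 [0.4425 0.0882 0.2157]
```

View pics/f2w.png

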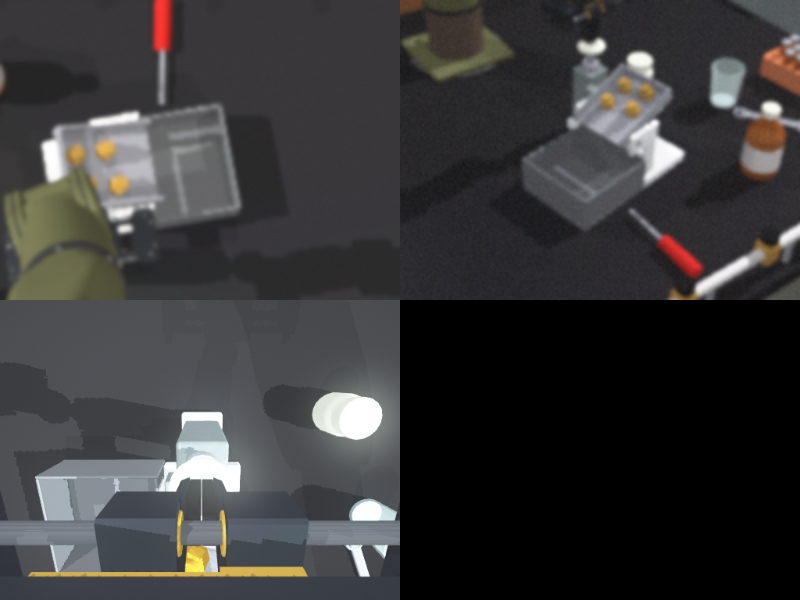

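Run:
```python
from h import *
np.set_printoptions(precision=3,suppress=True)
p=cams.get_image('wrist'); X=cloud(p)
for v in range(190,300,8): print(v,[list(np.round(X[v,u],3)) for u in (225,262,290)], p['frame'][v,262])
for z in (.183,.2,.215,.228):
    c=p['view']@np.array([.4328,.0852,z,1]); print(z,c[0]/c[2]*p['fx']+p['cx'],c[1]/c[2]*p['fy']+p['cy'])
c=p['view']@np.array([.4292,.0844,.18,1]); print('tcp',c[0]/c[2]*p['fx']+p['cx'],c[1]/c[2]*p['fy']+p['cy'])
cv2.imwrite('pics/w4.png',cv2.resize(p['frame'][130:330,160:360,::-1],(600,600)))
q=cams.get_image('scene'); cv2.imwrite('pics/s4.png',cv2.resize(q['frame'][100:200,210:310,::-1],(600,600),interpolation=cv2.INTER_CUBIC))
i=np.hstack([cv2.resize(cv2.imread('pics/w4.png'),(400,400)),cv2.resize(cv2.imread('pics/s4.png'),(400,400))]); cv2.imwrite('pics/ws4.png',i)
```

```text
190 [[np.float64(0.421), np.float64(0.058), np.float64(0.147)], [np.float64(0.415), np.float64(0.084), np.float64(0.151)], [np.float64(0.411), np.float64(0.104), np.float64(0.15)]] [225 239 241]
198 [[np.float64(0.427), np.float64(0.059), np.float64(0.146)], [np.float64(0.417), np.float64(0.085), np.float64(0.163)], [np.float64(0.417), np.float64(0.106), np.float64(0.15)]] [228 234 242]
206 [[np.float64(0.486), np.float64(0.052), np.float64(-0.001)], [np.float64(0.409), np.float64(0.083), np.float64(0.203)], [np.float64(0.423), np.float64(0.107), np.float64(0.15)]] [254 254 254]
214 [[np.float64(0.488), np.float64(0.054), np.float64(0.02)], [np.float64(0.412), np.float64(0.083), np.float64(0.207)], [np.float64(0.412), np.float64(0.099), np.float64(0.2)]] [254 254 254]
222 [[np.float64(0.422), np.float64(0.064), np.float64(0.204)], [np.float64(0.416), np.float64(0.084), np.float64(0.209)], [np.float64(0.415), np.float64(0.099), np.float64(0.205)]] [253 254 253]
230 [[np.float64(0.426), np.float64(0.065), np.float64(0.207)], [np.float64(0.42), np.float64(0.084), np.float64(0.212)], [np
[... 1121 characters left out ...]
at64(0.084), np.float64(0.257)], [np.float64(0.395), np.float64(0.085), np.float64(0.296)]] [83 84 89]
286 [[np.float64(0.4), np.float64(0.071), np.float64(0.296)], [np.float64(0.403), np.float64(0.08), np.float64(0.289)], [np.float64(0.397), np.float64(0.085), np.float64(0.296)]] [125 134 140]
294 [[np.float64(0.401), np.float64(0.071), np.float64(0.297)], [np.float64(0.403), np.float64(0.08), np.float64(0.291)], [np.float64(0.399), np.float64(0.086), np.float64(0.297)]] [123 130 138]
0.183 258.78253572574766 230.78594416763923
0.2 258.9061264611913 242.60008130590745
0.215 259.0365130448198 255.06383900140128
0.228 259.1705304998788 267.8746745976555
tcp 258.553733674771 223.59966335680846
```

View pics/ws4.png

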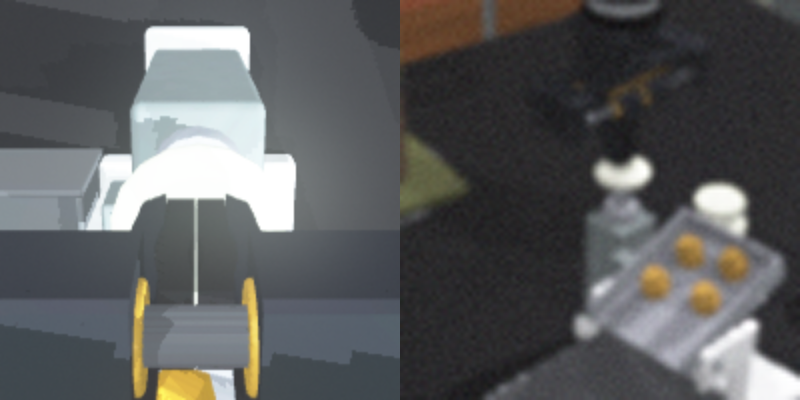

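The wrist crop shows the knob top at about z 0.21, below the fingertips, so the stroke is only about 15 mm. The reported TCP is 30 mm lower than that. I'll go down in a small step and measure how the knob responds.

>>> move_arm(
  series=[
    [[0,0,0.1,0],[0,0,0.2,0],[0,0,0.3,0],[0,0,0.3,0]],
  ],
)

```text
time_s: 17.5
tcp_pos: [0.4292, 0.0845, 0.1706]
eef_rot: [-0.091, 0.996, 0.0, 0.0]
wrist_force: [-1.0, -1.0, 8.7]
gripper_width: 0.0003
gripper_force: 4.4
```

```bash
cat > kn.py <<'E'
from h import *
np.set_printoptions(precision=3,suppress=True)
o=r.observe(); print(o['time_s'],o['tcp_pos'],o['wrist_force'],o['wrist_torque'],o['gripper_force'],o['gripper_width'])
p=cams.get_image('wrist'); F=cloud(p); b=(p['frame'].min(-1)>180)
P=F[b]; P=P[(abs(P[:,0]-.43)<.04)&(abs(P[:,1]-.085)<.04)&(P[:,2]>.15)]
print('knob pts',len(P),P.max(0),P.min(0),np.percentile(P[:,2],[50,90,98]))
d=(~b).reshape(-1)&True
Q=F.reshape(-1,3); Q=Q[(abs(Q[:,0]-.43)<.03)&(abs(Q[:,1]-.085)<.025)&(Q[:,2]<.26)&(Q[:,2]>.1)]
print('sec',[(round(x,3),np.round(np.percentile(Q[abs(Q[:,0]-x)<.003][:,2],[5,50,95]),3)) for x in np.arange(.404,.445,.006) if (abs(Q[:,0]-x)<.003).any()])
E
python3 kn.py
```

```text
17.5 [0.429 0.084 0.171] [-0.992 -0.969  8.681] [0.003 0.345 0.013] 4.391738786162023 0.00027790355292474703
knob pts 2928 [0.453 0.109 0.278] [0.393 0.059 0.15 ] [0.196 0.2   0.202]
sec [(np.float64(0.404), array([0.104, 0.132, 0.149])), (np.float64(0.41), array([0.108, 0.15 , 0.198])), (np.float64(0.416), array([0.15 , 0.199, 0.241])), (np.float64(0.422), array([0.15 , 0.221, 0.246])), (np.float64(0.428), array([0.15 , 0.196, 0.225])), (np.float64(0.434), array([0.149, 0.199, 0.256])), (np.float64(0.44), array([0.237, 0.247, 0.257]))]
```

The knob follows the tool 1:1, with the fingertip about 30 mm above the reported TCP while the jaws are shut. I'll keep going down to the stop.

>>> move_arm(
  series=[
    [[0,0,0.1,0],[0,0,0.2,0],[0,0,0.3,0],[0,0,0.4,0],[0,0,0.5,0],[0,0,0.5,0]],
  ],
)

```text
time_s: 18.15
tcp_pos: [0.4292, 0.0844, 0.1556]
eef_rot: [-0.091, 0.996, 0.0, 0.0]
wrist_force: [-2.4, -0.4, 8.7]
gripper_width: 0.0001
gripper_force: 4.4
```

```bash
python3 kn.py
```

```text
18.15 [0.429 0.084 0.156] [-2.371 -0.428  8.651] [ 0.01   0.358 -0.036] 4.421668176546518 0.00012245540266697647
knob pts 2512 [0.453 0.109 0.257] [0.393 0.06  0.15 ] [0.182 0.185 0.186]
sec [(np.float64(0.404), array([0.104, 0.133, 0.257])), (np.float64(0.41), array([0.108, 0.15 , 0.182])), (np.float64(0.416), array([0.15 , 0.184, 0.227])), (np.float64(0.422), array([0.151, 0.207, 0.232])), (np.float64(0.428), array([0.15 , 0.184, 0.256])), (np.float64(0.434), array([0.178, 0.232, 0.251])), (np.float64(0.44), array([0.23 , 0.236, 0.247]))]
```

>>> move_arm(
  series=[
    [[0,0,0.08,0],[0,0,0.16,0],[0,0,0.24,0],[0,0,0.3,0],[0,0,0.3,0],[0,0,0.3,0]],
  ],
)

```text
time_s: 18.8
tcp_pos: [0.4294, 0.0845, 0.1518]
eef_rot: [-0.091, 0.996, 0.0, 0.003]
wrist_force: [-14.5, -2.9, 76.5]
gripper_width: 0.0002
gripper_force: 37.8
```

```bash
python3 kn.py; python3 fit.py f3.png
```

```text
18.8 [0.429 0.084 0.152] [-14.518  -2.896  76.463] [-0.401  2.918  0.011] 37.803137009777856 0.00023951281990661848
knob pts 2474 [0.453 0.11  0.253] [0.393 0.06  0.15 ] [0.179 0.182 0.183]
sec [(np.float64(0.404), array([0.106, 0.141, 0.26 ])), (np.float64(0.41), array([0.109, 0.149, 0.179])), (np.float64(0.416), array([0.15 , 0.181, 0.225])), (np.float64(0.422), array([0.151, 0.204, 0.228])), (np.float64(0.428), array([0.15 , 0.181, 0.253])), (np.float64(0.434), array([0.176, 0.232, 0.247])), (np.float64(0.44), array([0.209, 0.228, 0.243]))]
top [(array([262., 196.]), 0.53, array([ 0.6075, -0.0396,  0.0278])), (array([279., 203.]), 0.45, array([ 0.5855, -0.0936,  0.0285])), (array([266., 206.]), 0.43, array([ 0.5779, -0.0531,  0.0182])), (array([275., 223.]), 0.37, array([ 0.5211, -0.081 ,  0.0299])), (array([240., 202.]), 0.16, array([0.5693, 0.0232, 0.114 ]))]
pl 0.39 [0.5038 0.3615 0.0836]
scene [(array([242., 205.]), 0.55, array([ 0.5264, -0.0815,  0.0276])), (array([261., 211.]), 0.5, array([ 0.5742, -0.0253,  0.0035])), (array([267., 216.]), 0.35, array([ 0.623 , -0.0365,  0.0199]))]
pl 0.61 [0.4399 0.095  0.1871]
```

View pics/f3.png

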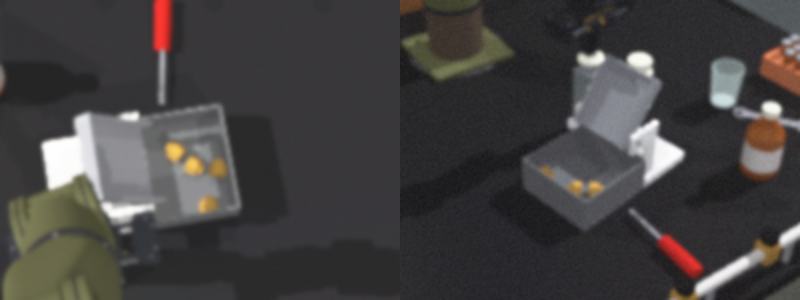

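All four fittings are in the tub, at about px (175,152), (193,165), (217,168) and (207,204), and the plunger is on its stop. I'll ease off slightly, hold, then lift away.

>>> move_arm(
  series=[
    [[0,0,-0.06,0],[0,0,-0.06,0],[0,0,-0.06,0],[0,0,-0.06,0],[0,0,-0.06,0],[0,0,-0.3,0],[0,0,-0.6,0],[0,0,-0.9,0],[0,0,-1.2,0],[0,0,-1.5,0],[0,0,-1.9,0],[0,0,-2.4,0],[0,0,-3.2,0],[0,0,-4.2,0],[0,0,-5,0],[0,0,-5,0],[0,0,-5,0],[0,0,-5,0]],
  ],
)

```text
time_s: 20.95
tcp_pos: [0.4282, 0.0841, 0.2952]
eef_rot: [-0.091, 0.996, -0.0, -0.001]
wrist_force: [0.1, -0.0, -0.6]
gripper_width: 0.0003
gripper_force: 0.0
```

```bash
python3 kn.py; python3 fit.py f4.png; python3 tub.py
```

```text
20.95 [0.428 0.084 0.295] [ 0.099 -0.041 -0.561] [ 0.006  0.031 -0.016] 0.0 0.00034820783597823744
knob pts 2806 [0.458 0.11  0.37 ] [0.406 0.06  0.15 ] [0.226 0.228 0.229]
sec [(np.float64(0.404), array([0.106, 0.131, 0.15 ])), (np.float64(0.41), array([0.113, 0.15 , 0.225])), (np.float64(0.416), array([0.15 , 0.222, 0.227])), (np.float64(0.422), array([0.15 , 0.226, 0.228])), (np.float64(0.428), array([0.15 , 0.227, 0.229])), (np.float64(0.434), array([0.221, 0.227, 0.229])), (np.float64(0.44), array([0.223, 0.227, 0.229]))]
top [(array([274., 226.]), 0.64, array([ 0.5067, -0.0795,  0.0622])), (array([262., 194.]), 0.64, array([ 0.6144, -0.0399,  0.0257])), (array([252., 149.]), 0.56, array([ 0.769 , -0.0075,  0.0043])), (array([265., 201.]), 0.52, array([ 0.5914, -0.0492,  0.0243]))]
pl 0.37 [ 0.5833 -0.0406  0.006 ]
scene [(array([260., 213.]), 0.62, array([ 0.599 , -0.0492,  0.0258])), (array([243., 205.]), 0.49, array([ 0.5284, -0.0783,  0.0264])), (array([266., 216.]), 0.48, array([ 0.6186, -0.0366,  0.0206]))]
pl 0.43 [0.4325 0.0909 0.225 ]
21.3 [0.4289 0.0844 0.2959] [-0.0908  0.9959 -0.     -0.0004] 0.0003924352221849365 [ 0.4584  0.4786 -0.3477]
top {'location': [258.6, 205.4], 'score': 0.66} [ 0.583  -0.0304]
  rect (578.5328369140625, -20.550498962402344) (165.9861297607422, 184.67466735839844) 10.331080436706543 in dock -0.0008425023733520361 0.011190711484527584
scene {'location': [259.6, 209.4], 'score': 0.85} [ 0.5577 -0.0221]
  rect (578.6721801757812, -17.547714233398438) (169.39608764648438, 195.68284606933594) 10.26413345336914 in dock -0.0001583787664795112 0.014117961366271971
```

View pics/f4.png

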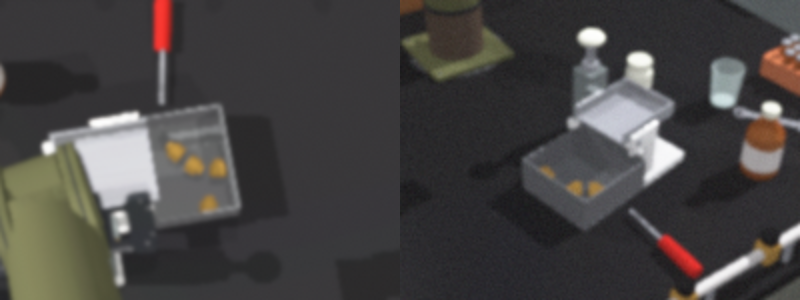

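The tray is level and empty, the four fittings lie in the tub, the knob is back at 0.228 m and the tub hasn't moved. Handing in.

```bash
python3 -c "
from plant import r
print(r.close_job())"
```

```text
the job is handed in; nothing more can be done
None
```

The job is handed in: all four fittings are in the tub, the tub is home against the stand, the plunger is back up and the arm is clear; no verdict came back from the judge.

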